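Check a bulged cover for rocking with a straightedge

ROBOT

A 6-joint arm with a two-finger parallel gripper is mounted at the origin on a cart in front of the work surface, level with it; the furniture and walls round the work are solid. World frame = base frame: x ahead of the robot, y to its left, z up, the work surface at z = 0. Lengths are in mm, angles in degrees, forces in N, time in s.
With the tool pointing down it reaches from about 300 to 850 mm from the base axis. Payload 4.2 kg.
Tool frame: the origin (TCP) lies at the very end of the fingers, on their centre line; the grasp point (between the pads) lies 19 mm behind it (env.grasp_offset is the distance from the TCP to the grasp point, in mm); z points along the fingers, y is the line along which they close (so a half turn about z gives the same grasp; the last joint's range is limited). The gripper opens to 91 mm and grips with 3 to 60 N. Pads are 32 mm wide; open, the fingers measure 118 mm over their backs; the gripper's body (76 mm by 178 mm) begins 60 mm behind the grasp point.
Start: joints at [-1.146, 18.312, 89.639, -0, 72.044, -1.146], TCP at [575.016, 0, 213.976] pointing down, gripper open.
Joint ranges: [-177.97, 177.97], [-48.28, 115.42], [12.27, 149.76], [-77.06, 257.06], [2.81, 150.46], [-146.56, 146.56]. Speed limits (degrees/s): [147.25, 147.25, 180, 180, 180, 180].

INTERFACE

Orientations are given as [roll, pitch, yaw] about the fixed x, y, z axes, in that order (R = Rz(yaw) Ry(pitch) Rx(roll)).
In Python, from workcell import env, eyes gives the robot as it stands.
- The arm moves only by the tool send_rows, never from a script. Its arguments are lists of equal length, an entry for each row: "grip": the opening, from -1 (shut) to 1 (fully open), so that 0 is half open; "xyz": the shift along the world's x, y, z in m, a list of three; "yaw": the turn about the world's z in degrees. A call has 1 to 8 rows; each row is the pose to reach, as a shift and turn from the pose commanded when the call began; what a row does not reach only later rows make up. A row lasts 1/12 s, in which the tool goes at most 41.7 mm and 7.16 degrees, less where a joint would pass 70% of its speed; a pose out of reach is approached as far as the arm can. A call with a gripper value outside its range is refused whole. The fingers move at their own pace and stop on an object; "grip_force" is the grip in N (left out, the last holds). Time passes only in rows, so rows that repeat a pose let the fingers close. It gives the time, the measured TCP pose, the force, the opening and the grip force at its end, in the units of the state.
- env.state(): the state, without advancing time (a new reading comes with each control period).
- eyes.grab_frame(name): name is "scene" or "side" or "wrist"; returns a dict with "frame" (480x640x3 uint8, red, green, blue), "fx", "fy", "cx", "cy" (pixels), "pose" (4x4, takes a point from camera to world coordinates). Camera axes: x right, y down, z forward; pixel columns grow to the right and rows downward; lengths in mm; the calibration is good to about 2 mm. A picture is of the moment at which its call begins. There is no depth.
- env.job_done(): hands the job in; it is judged then, once.
The state is a dict: "time_s": time; "qpos": joint angles; "qvel": joint speeds; "effort": joint torques, N m; "ee_pos": TCP position; "ee_rot": TCP orientation; "force": force on the tool from outside, world axes, zero at the start; "torque": the same for the moment, N m; "gripper_width": finger opening in mm; "gripper_force": force on a finger pad.
Only numpy, scipy, OpenCV 4.12 (cv2) and the standard library are available. Lean on these libraries where they do the work, as an engineer would, in place of code of your own. Each camera call takes 0.05 s, during which the arm holds its last target. There are 200 camera calls.

TASK

Check the rectangular cover for bulging: lay the plain metal straightedge lengthwise along the middle of its top face and let go of it. Then, with the straightedge lying loose, press its left end down until it rocks onto the face, and after that press its right end down in the same way (left and right as seen from the robot). Leave the straightedge lying lengthwise along the middle of the cover, and do not shove the cover out of place.

Things in the scene. Friction and masses are not known exactly. Their poses are not given: they have to be found in the camera images.
- straightedge: straightedge: plain pale aluminium bar, 240 mm long (its y axis), 30 mm wide (x), 20 mm high (z), a dark groove along each side and a dark hole mark near each end; 0.32 kg, loose, at first lying flat on the worktop, roughly left to right, nearer the robot than the cover. Same either way round. Origin: centre of its underside. Take it across its width at the middle.
- cover: dark steel cover, loose, 2.2 kg, 220 mm long (its y axis; +y is the left end), 120 wide (x), a bolt hole at each corner; lies left or right of a round flange that is not used. Origin: centre of its flat underside. Bulged top: 20 mm high within 20 mm of the middle along y, then sloping evenly to 14 mm at both ends. Press 50 to 100 mm from the middle: the bar's end sinks 6 mm onto the slope (4 degrees).
- end_1 (a point): middle of the lower edge of one end of the straightedge, 120 mm from its origin along its +y axis
- end_2 (a point): middle of the lower edge of the other end of the straightedge, 120 mm from its origin along its -y axis

How it is judged (in metres and radians):
On the way, in this order (a step that is already met when the one before it is completed fails the run):
1. the straightedge lies loose lengthwise along the middle of the cover (horizontal distance between straightedge and cover below 0.025 m and angle between the y axis of straightedge and the y axis of cover, either way round below 0.21 rad and z of straightedge in the frame of cover between 0.012 and 0.026 m and contact force between the fingers and straightedge below 0.1 N and linear speed of straightedge below 0.02 m/s), for 0.2 s.
2. the left end of the loose straightedge is pressed down onto the face with the fingers (contact force between the fingers and straightedge above 1.5 N and y of the grasp point in the frame of cover above 0.045 m and horizontal distance between straightedge and cover below 0.035 m and ((y of end_1 in the frame of cover above 0.05 m and z of end_1 in the frame of cover below 0.0165 m) or (y of end_2 in the frame of cover above 0.05 m and z of end_2 in the frame of cover below 0.0165 m))), for 0.1 s.
3. the right end of the loose straightedge is pressed down onto the face with the fingers (contact force between the fingers and straightedge above 1.5 N and y of the grasp point in the frame of cover below -0.045 m and horizontal distance between straightedge and cover below 0.035 m and ((y of end_1 in the frame of cover below -0.05 m and z of end_1 in the frame of cover below 0.0165 m) or (y of end_2 in the frame of cover below -0.05 m and z of end_2 in the frame of cover below 0.0165 m))), for 0.1 s.
At the end, for the whole second after the job is handed in: The straightedge lies at rest and released on the top face of the cover, its middle within 25 mm of the cover's middle seen from above, its length within 12 degrees of the cover's length (all of step 1); the robot touches nothing.
It fails at once if the cover is shoved more than 30 mm from where it lay (distance of cover from where it was at the start of the episode above 0.03 m).
It also fails if it takes over 45 s, if anything falls off the work surface, if the arm or the gripper's body presses on something with over 40 N, if the wrist force passes 120 N, or if a joint passes its speed limit or range.

## Working session

There is one attempt and no reset: what is moved stays moved. The work goes in short steps, Python scripts to look and compute and a tool call to move; the robot and the scene stay as the last step left them, time stands still between calls to the robot, and variables do not carry over. Pictures are saved under pics/ and viewed, at most 10 in all, crops included, and the job is handed in when it is done.

Besides the shell and the picture viewer there is one more tool, called after "Emit:" as name([rows], argument=value, ...), one row to a line, values as JSON. send_rows: Moves the arm, as the interface text tells. Its arguments: {"type":"object","properties":{"grip":{"type":"array"},"xyz":{"type":"array"},"yaw":{"type":"array"},"grip_force":{"type":"number"}},"required":["grip","xyz","yaw"]}

```bash
mkdir -p pics; cat > h.py <<'E'
import numpy as np, cv2
from workcell import env, eyes
def cast(f,u,v,z):
    P=np.array(f["pose"]); d=P[:3,:3]@np.array([(u-f["cx"])/f["fx"],(v-f["cy"])/f["fy"],1]); o=P[:3,3]
    return (o+d*(z-o[2])/d[2])
E
python3 - <<'E'
from h import *
ims=[]
for n in ("scene","wrist"):
    f=eyes.grab_frame(n); np.save(f"pics/{n}.npy",f,allow_pickle=True)
    cv2.imwrite(f"pics/{n}0.png",f["frame"][:,:,::-1]); print(n,np.round(f["pose"],2).tolist(),f["fx"],f["cx"],f["cy"])
s=env.state(); print(s["time_s"],s["ee_rot"],s["force"],s["gripper_width"])
E
```

```text
scene [[0.57, -0.45, 0.69, -94.19], [-0.82, -0.33, 0.46, -392.99], [0.02, -0.83, -0.56, 549.11], [0.0, 0.0, 0.0, 1.0]] 594.3589883683865 319.9256414384245 238.73868067334539
wrist [[1.0, 0.0, -0.0, 576.01], [0.0, -0.97, -0.24, 67.97], [-0.0, 0.24, -0.97, 383.63], [0.0, 0.0, 0.0, 1.0]] 340.7046464623811 322.63536469979175 234.48666593785669
0.1 [-1.79909074e+02 -1.65380035e-03  8.99986685e+01] [-0.26338523  0.02994415 -0.58603394] 91.52037429797082
```

View pics/scene0.png

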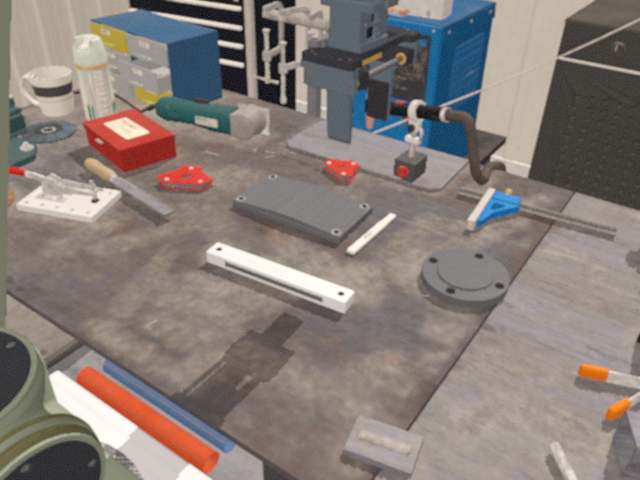

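View pics/wrist0.png

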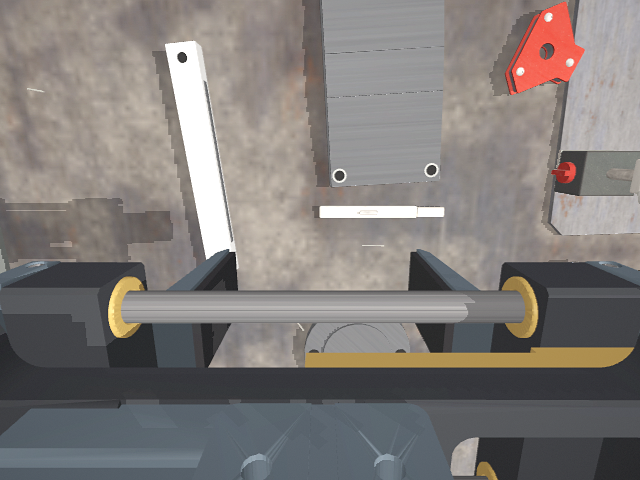

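The scene view shows the white bar with its end holes at about (221,248) and (342,294). The dark cover's top corners are near (233,207), (275,176), (371,211) and (333,240). The wrist view shows the bar's far hole at (182,57) and the cover's right-end corners at (331,187) and (444,181).

```bash
python3 - <<'E'
from h import *
S=np.load("pics/scene.npy",allow_pickle=True).item(); W=np.load("pics/wrist.npy",allow_pickle=True).item()
a=[cast(S,*p,20)[:2] for p in [(221,248),(342,294)]]; print("bar",np.round(a),np.round(np.mean(a,0)))
print("wbar",cast(W,182,57,20).round())
b=[cast(S,*p,14)[:2] for p in [(233,207),(275,176),(371,211),(333,240)]]; print("cover",np.round(b),np.round(np.mean(b,0)))
print("wcov",cast(W,331,187,14).round(),cast(W,444,181,14).round())
# bar by mask in both
for n,f in (("S",S),("W",W)):
    m=(f["frame"].min(2)>200).astype(np.uint8)
    for c in cv2.findContours(m,0,2)[0]:
        if cv2.contourArea(c)>800: 
            r=cv2.minAreaRect(c); print(n,cv2.contourArea(c),cv2.boxPoints(r).round().tolist())
E
```

```text
bar [[442. 154.]
 [459. -58.]] [450.  48.]
wbar [438. 155.  20.]
cover [[552. 228.]
 [684. 241.]
 [684.  29.]
 [570.  32.]] [623. 132.]
wcov [584.  29.  14.] [706.  35.  14.]
S 2530.5 [[36.0, 395.0], [55.0, 368.0], [138.0, 427.0], [119.0, 454.0]]
S 2033.0 [[206.0, 254.0], [211.0, 239.0], [354.0, 290.0], [349.0, 305.0]]
S 1230.5 [[18.0, 214.0], [19.0, 186.0], [118.0, 189.0], [117.0, 217.0]]
W 1297.5 [[320.0, 206.0], [443.0, 206.0], [443.0, 217.0], [320.0, 217.0]]
W 6264.5 [[164.0, 44.0], [199.0, 37.0], [240.0, 252.0], [206.0, 258.0]]
```

Emit:
send_rows([
  [-0.01, 0, 0.04],
  [-0.02, 0, 0.08],
  [-0.02, 0, 0.12],
  [-0.02, 0, 0.12],
], grip=[1, 1, 1, 1], yaw=[0, 0, 0, 0])

```text
time_s: 0.43
ee_pos: [557.6, -0.0, 342.4]
ee_rot: [179.1, 0.0, 90.0]
force: [-0.0, 0.0, 0.6]
gripper_width: 91.2
gripper_force: 0.0
```

```bash
python3 - <<'E'
from h import *
f=eyes.grab_frame("wrist"); np.save("pics/w1.npy",f,allow_pickle=True); cv2.imwrite("pics/w1.png",f["frame"][:,:,::-1])
print(env.state()["ee_pos"],env.state()["time_s"],np.round(f["pose"],2).tolist())
E
```

```text
[ 5.56652952e+02 -1.20734567e-02  3.38508375e+02] 0.4833 [[1.0, -0.0, 0.01, 556.21], [0.0, -0.97, -0.24, 67.99], [0.02, 0.24, -0.97, 512.85], [0.0, 0.0, 0.0, 1.0]]
```

View pics/w1.png

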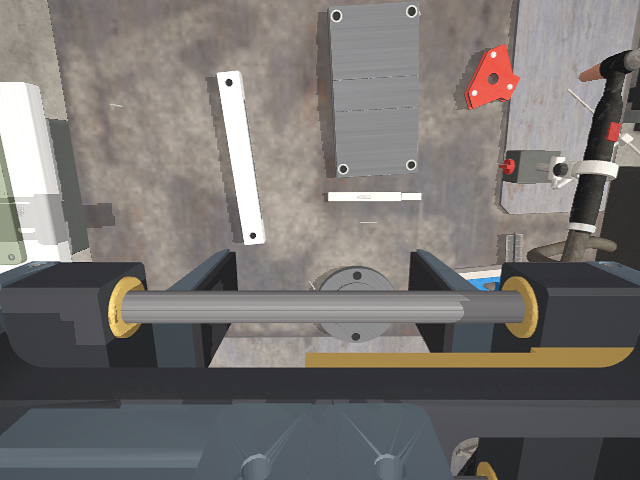

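The wrist view now shows the whole bar, with holes at (229,82) and (253,236). It also shows all four cover bolt holes: (336,15), (411,11), (343,169) and (411,164). Next I refine these positions.

```bash
python3 - <<'E'
from h import *
f=np.load("pics/w1.npy",allow_pickle=True).item(); g=f["frame"]; gray=g.mean(2)
def dark(u,v,z,r=7):
    p=gray[max(0,v-r):v+r+1,u-r:u+r+1]; m=p<70; y,x=np.nonzero(m); return cast(f,x.mean()+u-r,y.mean()+max(0,v-r),z)[:2]
def ang(d): return np.degrees(np.arctan2(-d[0],d[1]))
A,B=dark(229,82,20),dark(253,236,20); print("bar",A.round(1),B.round(1),((A+B)/2).round(1),ang(A-B),np.hypot(*(A-B)))
P=[cast(f,u,v,14.5)[:2] for u,v in [(336,15.5),(411.5,11.5),(343,169),(411,164.5)]]
print(np.round(P,1),np.mean(P,0).round(1),ang(P[0]-P[2]),ang(P[1]-P[3]),ang(P[0]+P[1]-P[2]-P[3]))
E
```

```text
bar [438.3 155.4] [459.9 -55.5] [449.1  50. ] 5.829675018881784 212.0375689271907
[[581.2 237.1]
 [679.4 242.3]
 [593.2  40.8]
 [691.1  47.1]] [636.2 141.8] 3.5078549378317314 3.437149324167165 3.4726080462117084
```

Emit:
send_rows([
  [-0.014, 0.0065, -0.034],
  [-0.028, 0.013, -0.07],
  [-0.042, 0.02, -0.105],
  [-0.056, 0.026, -0.14],
  [-0.07, 0.033, -0.175],
  [-0.084, 0.04, -0.21],
  [-0.098, 0.046, -0.245],
  [-0.106, 0.05, -0.274],
], grip=[1, 1, 1, 0.6, 0.4, 0.4, 0.4, 0.4], yaw=[2, 4, 6, 6, 6, 6, 6, 6])

```text
time_s: 1.15
ee_pos: [444.7, 50.1, 56.7]
ee_rot: [-179.7, -0.0, 96.0]
force: [-0.3, -0.3, -0.2]
gripper_width: 64.4
gripper_force: 0.0
```

Emit:
send_rows([
  [0, 0, 0],
  [0, 0, 0],
  [0, 0, 0],
], grip=[0.4, 0.4, 0.4], yaw=[0, 0, 0])

```text
time_s: 1.4
ee_pos: [450.7, 50.0, 60.9]
ee_rot: [179.9, 0.0, 96.0]
force: [0.4, 1.3, 0.7]
gripper_width: 63.9
gripper_force: 0.0
```

Emit:
send_rows([
  [0, 0, -0.025],
  [0, 0, -0.042],
  [0, 0, -0.053],
  [0, 0, -0.055],
  [0, 0, -0.055],
  [0, 0, -0.055],
  [0, 0, -0.055],
  [0, 0, -0.055],
], grip=[0.4, 0.4, 0.4, 0.4, -0.6, -0.6, -0.6, -0.6], yaw=[0, 0, 0, 0, 0, 0, 0, 0], grip_force=25)

```text
time_s: 2.07
ee_pos: [450.0, 50.0, 6.0]
ee_rot: [179.9, 0.0, 96.0]
force: [0.4, 1.0, 0.0]
gripper_width: 40.2
gripper_force: 0.0
```

Emit:
send_rows([
  [0, 0, 0],
  [0, 0, 0],
  [0, 0, 0],
  [0, 0, 0],
], grip=[-0.8, -0.8, -0.8, -0.8], yaw=[0, 0, 0, 0])

```text
time_s: 2.4
ee_pos: [448.4, 49.9, 5.5]
ee_rot: [-180.0, 0.0, 96.0]
force: [-2.2, -0.1, 5.7]
gripper_width: 29.6
gripper_force: 25.0
```

Emit:
send_rows([
  [0, 0, 0.02],
  [0, 0, 0.05],
  [0.03, 0.015, 0.06],
  [0.065, 0.032, 0.06],
  [0.1, 0.049, 0.06],
  [0.135, 0.066, 0.06],
  [0.165, 0.081, 0.06],
  [0.187, 0.092, 0.06],
], grip=[-0.8, -0.8, -0.8, -0.8, -0.8, -0.8, -0.8, -0.8], yaw=[0, 0, -0.5, -1, -1.5, -2, -2.5, -2.5])

```text
time_s: 3.07
ee_pos: [638.5, 143.5, 64.1]
ee_rot: [179.9, -0.0, 93.5]
force: [0.2, -0.3, -3.2]
gripper_width: 29.8
gripper_force: 25.0
```

Emit:
send_rows([
  [0, 0, 0],
  [0, 0, 0],
  [0, 0, 0],
  [0, 0, 0],
], grip=[-0.8, -0.8, -0.8, -0.8], yaw=[0, 0, 0, 0])

```text
time_s: 3.4
ee_pos: [634.4, 141.3, 64.4]
ee_rot: [-179.9, 0.0, 93.5]
force: [1.1, 0.1, -3.6]
gripper_width: 29.5
gripper_force: 25.0
```

```bash
python3 - <<'E'
from h import *
fs=[eyes.grab_frame(n) for n in ("scene","wrist")]
np.save("pics/s2.npy",fs[0],allow_pickle=True);np.save("pics/w2.npy",fs[1],allow_pickle=True)
a=np.hstack([cv2.resize(f["frame"],(400,300)) if i else f["frame"][100:400,150:550] for i,f in enumerate(fs)])
cv2.imwrite("pics/p2.png",a[:,:,::-1]); print(env.state()["ee_pos"],env.state()["ee_rot"],env.state()["gripper_width"])
E
```

```text
[634.95322682 141.42505921  64.97192055] [-1.79950291e+02  1.09856245e-02  9.34742052e+01] 29.776376939716847
```

View pics/p2.png

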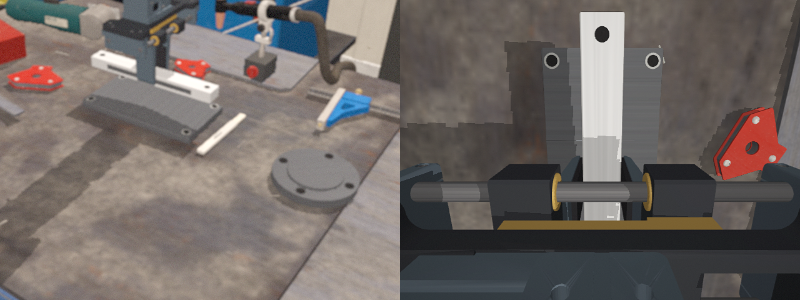

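The left pane shows the bar held above the cover. In the right pane the bar hole at (601,34) lies midway between the cover's end holes at (551,61) and (652,61), so I lower it.

Emit:
send_rows([
  [0, 0, -0.015],
  [0, 0, -0.025],
  [0, 0, -0.031],
  [0, 0, -0.035],
  [0, 0, -0.037],
  [0, 0, -0.039],
  [0, 0, -0.039],
  [0, 0, -0.039],
], grip=[-0.8, -0.8, -0.8, -0.8, -0.8, -0.8, -0.8, -0.8], yaw=[0, 0, 0, 0, 0, 0, 0, 0])

```text
time_s: 4.17
ee_pos: [636.3, 142.0, 26.3]
ee_rot: [180.0, -0.0, 93.5]
force: [0.2, -0.3, -3.3]
gripper_width: 30.0
gripper_force: 25.0
```

Emit:
send_rows([
  [0, 0, -0.0005],
  [0, 0, -0.001],
  [0, 0, -0.001],
  [0, 0, -0.001],
], grip=[-0.8, -0.8, -0.8, -0.8], yaw=[0, 0, 0, 0])

```text
time_s: 4.5
ee_pos: [636.4, 142.1, 25.5]
ee_rot: [179.9, -0.0, 93.5]
force: [0.2, 0.3, -0.2]
gripper_width: 29.8
gripper_force: 25.0
```

Contact made (the weight is carried), so I release.

Emit:
send_rows([
  [0, 0, 0],
  [0, 0, 0],
  [0, 0, 0],
  [0, 0, 0],
  [0, 0, 0],
  [0, 0, 0.01],
  [0, 0, 0.03],
  [0, 0, 0.06],
], grip=[-0.3, 0, 0.2, 0.2, 0.2, 0.2, 0.2, 0.2], yaw=[0, 0, 0, 0, 0, 0, 0, 0])

```text
time_s: 5.17
ee_pos: [634.2, 141.6, 83.6]
ee_rot: [-179.7, 0.0, 93.5]
force: [0.6, 0.5, -0.2]
gripper_width: 55.1
gripper_force: 0.0
```

Emit:
send_rows([
  [0, 0, 0.02],
  [0, 0, 0.03],
  [0, 0, 0.03],
  [0, 0, 0.03],
  [0, 0, 0.03],
  [0, 0, 0.03],
  [0, 0, 0.03],
  [0, 0, 0.03],
], grip=[0, -0.5, -1, -1, -1, -1, -1, -1], yaw=[0, 0, 0, 0, 0, 0, 0, 0])

```text
time_s: 5.83
ee_pos: [635.5, 141.9, 113.8]
ee_rot: [-179.9, 0.0, 93.5]
force: [0.6, -0.4, 0.2]
gripper_width: 4.4
gripper_force: 0.0
```

```bash
python3 - <<'E'
from h import *
fs=[eyes.grab_frame(n) for n in ("scene","wrist")]
np.save("pics/w3.npy",fs[1],allow_pickle=True)
a=np.hstack([cv2.resize(f["frame"],(400,300)) if i else f["frame"][100:400,150:550] for i,f in enumerate(fs)])
cv2.imwrite("pics/p3.png",a[:,:,::-1]); print(env.state()["ee_pos"],env.state()["force"],env.state()["gripper_width"])
E
```

```text
[635.78715456 141.95849223 114.31603517] [-0.45359992  0.67895476  0.23044434] 0.8413207262236735
```

View pics/p3.png

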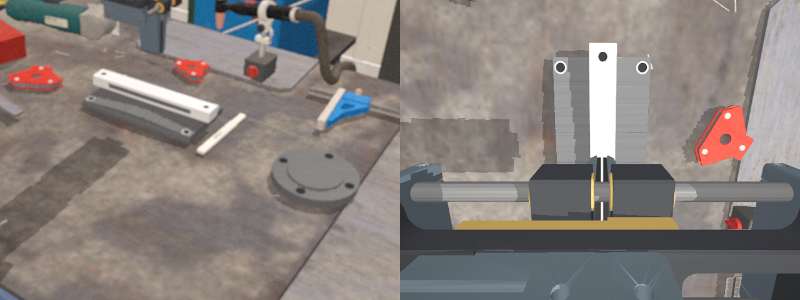

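The bar lies centred along the cover: in the right pane its hole is at (602,57), between the cover holes at (560,67) and (643,67). Now I press the left end with shut fingers.

Emit:
send_rows([
  [-0.002, 0.035, 0],
  [-0.004, 0.07, 0],
  [-0.005, 0.08, -0.02],
  [-0.005, 0.08, -0.045],
  [-0.005, 0.08, -0.06],
  [-0.005, 0.08, -0.066],
  [-0.005, 0.08, -0.068],
  [-0.005, 0.08, -0.068],
], grip=[-1, -1, -1, -1, -1, -1, -1, -1], yaw=[0, 0, 0, 0, 0, 0, 0, 0])

```text
time_s: 6.6
ee_pos: [631.3, 221.9, 47.0]
ee_rot: [180.0, -0.0, 93.5]
force: [0.4, -0.8, 0.1]
gripper_width: 0.5
gripper_force: 0.0
```

Emit:
send_rows([
  [0, 0, -0.002],
  [0, 0, -0.004],
  [0, 0, -0.006],
  [0, 0, -0.007],
  [0, 0, -0.008],
  [0, 0, -0.009],
  [0, 0, -0.009],
  [0, 0, -0.009],
], grip=[-1, -1, -1, -1, -1, -1, -1, -1], yaw=[0, 0, 0, 0, 0, 0, 0, 0])

```text
time_s: 7.27
ee_pos: [631.3, 222.5, 38.4]
ee_rot: [179.9, -0.0, 93.5]
force: [-0.8, 1.8, 2.9]
gripper_width: 0.3
gripper_force: 1.2
```

Emit:
send_rows([
  [0, 0, -0.0005],
  [0, 0, -0.001],
  [0, 0, -0.0015],
  [0, 0, -0.002],
  [0, 0, -0.002],
  [0, 0, -0.002],
], grip=[-1, -1, -1, -1, -1, -1], yaw=[0, 0, 0, 0, 0, 0])

```text
time_s: 7.77
ee_pos: [631.3, 222.4, 37.2]
ee_rot: [179.9, -0.0, 93.5]
force: [-1.4, 1.7, 7.3]
gripper_width: 0.1
gripper_force: 3.8
```

Emit:
send_rows([
  [0, 0, -0.0005],
  [0, 0, -0.001],
  [0, 0, -0.001],
  [0, 0, -0.001],
], grip=[-1, -1, -1, -1], yaw=[0, 0, 0, 0])

```text
time_s: 8.1
ee_pos: [631.3, 222.4, 37.1]
ee_rot: [179.9, -0.0, 93.5]
force: [-2.9, 1.9, 11.2]
gripper_width: 0.6
gripper_force: 5.9
```

```bash
python3 - <<'E'
from h import *
f=eyes.grab_frame("scene")["frame"][130:270,220:390]
cv2.imwrite("pics/p4.png",cv2.resize(f,None,fx=4,fy=4)[:,:,::-1]); print(env.state()["force"])
E
```

```text
[-3.35565282  1.64002703 12.14949394]
```

View pics/p4.png

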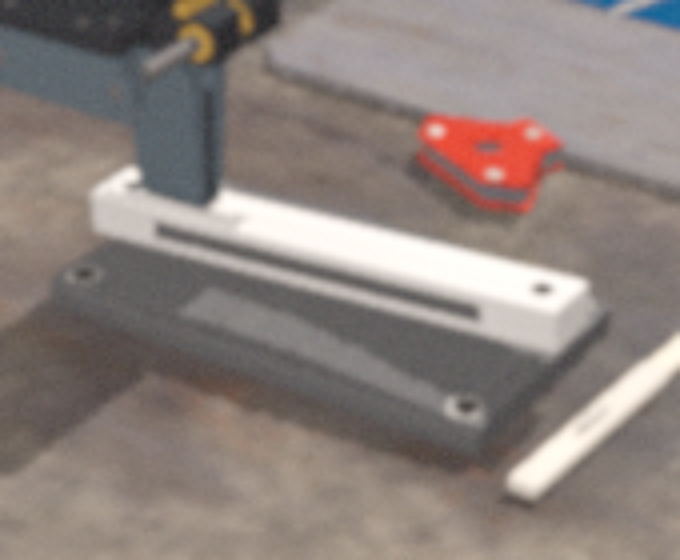

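The picture shows the fingers on the bar's left end, which lies on the slope. The force now rises with no further sinking, so it is seated. Next is the right end.

Emit:
send_rows([
  [0, 0, 0.003],
  [0, 0, 0.01],
  [0, 0, 0.03],
  [0.002, -0.03, 0.04],
  [0.004, -0.07, 0.04],
  [0.006, -0.11, 0.04],
  [0.009, -0.145, 0.04],
  [0.01, -0.16, 0.035],
], grip=[-1, -1, -1, -1, -1, -1, -1, -1], yaw=[0, 0, 0, 0, 0, 0, 0, 0])

```text
time_s: 8.82
ee_pos: [641.4, 57.4, 70.6]
ee_rot: [179.9, 0.1, 93.3]
force: [0.6, -0.0, -0.0]
gripper_width: 0.9
gripper_force: 0.0
```

Emit:
send_rows([
  [0, 0, -0.01],
  [0, 0, -0.018],
  [0, 0, -0.022],
  [0, 0, -0.023],
  [0, 0, -0.023],
], grip=[-1, -1, -1, -1, -1], yaw=[0, 0, 0, 0, 0])

```text
time_s: 9.23
ee_pos: [640.5, 63.5, 46.1]
ee_rot: [-179.9, -0.0, 93.6]
force: [-0.3, -0.0, -0.4]
gripper_width: 0.4
gripper_force: 0.0
```

Emit:
send_rows([
  [0, 0, -0.002],
  [0, 0, -0.004],
  [0, 0, -0.006],
  [0, 0, -0.008],
  [0, 0, -0.009],
  [0, 0, -0.01],
  [0, 0, -0.01],
  [0, 0, -0.01],
], grip=[-1, -1, -1, -1, -1, -1, -1, -1], yaw=[0, 0, 0, 0, 0, 0, 0, 0])

```text
time_s: 9.9
ee_pos: [641.3, 61.6, 37.4]
ee_rot: [180.0, 0.0, 93.5]
force: [-0.4, -2.6, 4.1]
gripper_width: 0.5
gripper_force: 1.6
```

Emit:
send_rows([
  [0, 0, -0.0005],
  [0, 0, -0.001],
  [0, 0, -0.0015],
  [0, 0, -0.002],
  [0, 0, -0.002],
  [0, 0, -0.002],
], grip=[-1, -1, -1, -1, -1, -1], yaw=[0, 0, 0, 0, 0, 0])

```text
time_s: 10.4
ee_pos: [641.3, 61.5, 37.1]
ee_rot: [179.9, 0.0, 93.5]
force: [-3.5, -4.1, 11.8]
gripper_width: 0.4
gripper_force: 6.4
```

```bash
python3 - <<'E'
from h import *
f=eyes.grab_frame("scene")["frame"][130:270,220:390]
cv2.imwrite("pics/p5.png",cv2.resize(f,None,fx=4,fy=4)[:,:,::-1]); print(env.state()["force"])
E
```

```text
[-3.44336771 -3.52782265 12.74918828]
```

View pics/p5.png

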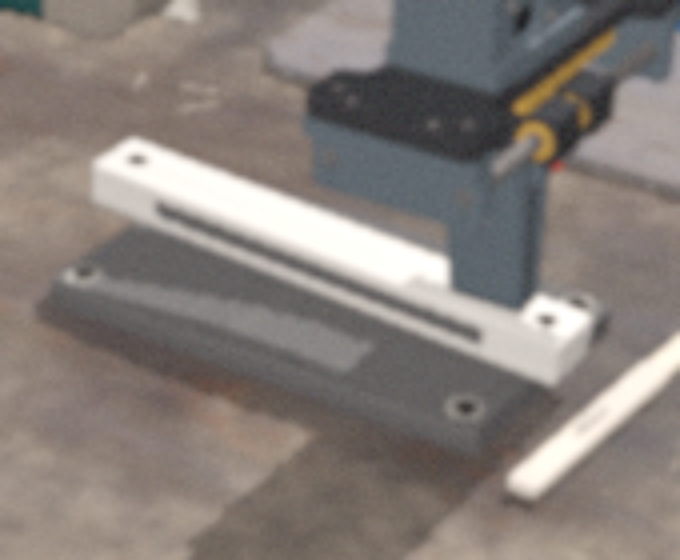

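The right end is now down on the slope and the left end is up. I retreat and check.

Emit:
send_rows([
  [0, 0, 0.003],
  [0, 0, 0.008],
  [0, 0, 0.03],
  [0, 0, 0.06],
  [-0.02, -0.02, 0.1],
  [-0.03, -0.05, 0.14],
  [-0.03, -0.08, 0.17],
  [-0.03, -0.08, 0.2],
], grip=[-1, -1, -1, -1, -1, -1, -1, -1], yaw=[0, 0, 0, 0, 0, 0, 0, 0])

```text
time_s: 11.12
ee_pos: [608.9, -19.5, 232.6]
ee_rot: [-179.7, 0.0, 93.4]
force: [0.7, 1.2, -0.7]
gripper_width: 0.5
gripper_force: 0.0
```

Emit:
send_rows([
  [0, 0, 0.03],
  [0, 0.03, 0.05],
  [0, 0.03, 0.06],
  [0, 0.03, 0.06],
  [0, 0.03, 0.06],
  [0, 0.03, 0.06],
], grip=[-1, -1, -1, -1, -1, -1], yaw=[0, 0, 0, 0, 0, 0])

```text
time_s: 11.62
ee_pos: [610.3, 12.4, 291.0]
ee_rot: [-179.8, -0.0, 93.5]
force: [0.8, -1.1, -0.6]
gripper_width: 0.6
gripper_force: 0.0
```

```bash
python3 - <<'E'
from h import *
s=eyes.grab_frame("scene")["frame"][130:270,220:390]; w=eyes.grab_frame("wrist"); np.save("pics/w6.npy",w,allow_pickle=True)
print(np.round(w["pose"],1).tolist())
a=np.hstack([cv2.resize(s,(360,300)),w["frame"][:300,220:640]]); cv2.imwrite("pics/p6.png",a[:,:,::-1])
E
```

```text
[[1.0, 0.1, 0.0, 608.1], [0.1, -1.0, -0.2, 80.1], [-0.0, 0.2, -1.0, 461.4], [0.0, 0.0, 0.0, 1.0]]
```

View pics/p6.png

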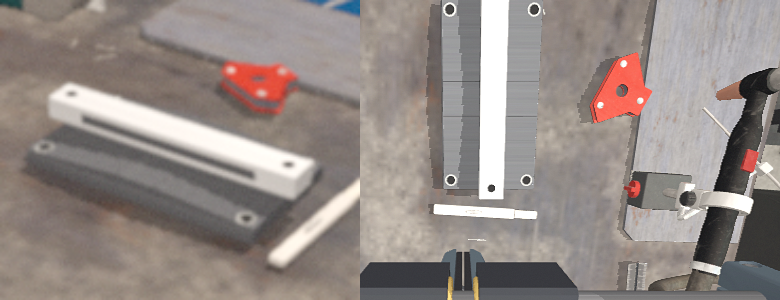

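```bash
python3 - <<'E'
from h import *
w=np.load("pics/w6.npy",allow_pickle=True).item()
C=np.mean([cast(w,u+220-360,v,14.5)[:2] for u,v in [(450,9),(534,9),(451,180),(526,180)]],0)
h=cast(w,491-140,188,40)[:2]; d=np.array([-.061,.998]); print(C,h,h+106*d-C)
if np.hypot(*(h+106*d-C))<18: print(env.job_done())
E
```

```text
[636.44052478 142.02380321] [644.15280529  36.41286622] [1.24628051 0.177063  ]
the job is handed in; nothing more can be done
None
```

The job is handed in: both ends were pressed down onto the cover's slope in turn (left, then right). The straightedge was left loose and level, about 1 mm from the cover's middle, and the cover did not measurably move; no verdict came back.

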